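# Hang the slide carrier on the side-opening drain hooks

### The job

Hang the steel slide-staining carrier on the drain stand to drip off: bring the bar of its handle level into the open mouths of the two hooks, then lower it until the bar rests down in both throats and the carrier hangs upright and still above the tray. Keep the carrier upright on the way, and leave the dropper bottle and the specimen cup where they are.

Things in the scene. Friction and masses are not known exactly. Their poses are not given: they have to be found in the camera images.
- carrier: Loose steel slide-staining carrier (about 0.25 kg, 80 x 114 x 164 mm) standing upright on the worktop, holding glass slides. Origin: centre of its underside, z up. Basket 80 mm along x, 114 mm along y, 34 mm high; at y = +-54 mm a 6 mm thick leg rises to the handle bar; a black grip block stands on the bar's middle. Same when turned half a turn about z.
- carrier_bar (a point): Centre of the carrier's level handle bar, 115 mm above the carrier's origin; axes as the carrier's. The bar is flat: 12 mm wide along x, 8 mm thick, 114 mm long along y; the legs leave 102 mm of it clear between them.
- carrier_grip (a point): Middle of the black upright grip block on the bar, 141 mm above the carrier's origin. Block: 14 mm thick along the carrier's x, 30 mm along y, 46 mm high (118 to 164 mm above the origin); nothing stands above it. Grip it across its 14 mm.
- stand: Drain stand, 264 mm high, fixed; its place varies, yaw up to 20 degrees. Origin on the worktop below the middle between the throats, z up; hooks open to -x (towards the robot). Tray 14 mm high, x -55 to 115, y +-65 mm. A post at x = 88 mm (top z 200 mm) bears two like upright hook plates, 6 mm thick, at y = +-36 mm: bar lies across both, legs outside, grip block between.
- stand_mouth (a point): Centre of the mouths, between the plates, at their front edge: stand's x = -26 mm, z = 234 mm; axes as the stand's. Each plate is a C open to -x. The mouth is 32 mm high: from z = 218 mm (top of the lip, 14 mm thick along x) to z = 250 mm (underside of the upper jaw, whose top is at z = 264 mm).
- stand_seat (a point): Where the bar's centre lies when seated in the throats: stand's x = 0, y = 0, z = 204 mm; axes as the stand's. Behind the lip each throat is 24 mm wide (x = -12 to +12 mm) and drops to a level seat at z = 200 mm; behind its back (x = 12 to 30 mm, up to the jaw) only the arms, top z = 200 mm, run to the post. y lies along the seated bar.
- dropper: Small white dropper bottle with a red pointed cap, 26 mm across, 66 mm tall, standing between the carrier's place and the stand's; origin at its foot. Bystander.
- cup: Screw-cap specimen cup with a red lid, 60 mm across, 66 mm tall, to the right; origin at its foot. Bystander.

How it is judged:
By the outcome, as a careful person would: the job done as asked, in the order asked, and still so for the second after the job is handed in, with the robot touching nothing.
It also fails if it takes over 58 s, if anything falls off the work surface, if the arm or the gripper's body presses on something with over 40 N, if the wrist force passes 120 N, or if a joint passes its speed limit or range.

### The arm

A 6-joint arm with a two-finger parallel gripper is mounted at the origin on a cart in front of the work surface, level with it; the furniture and walls round the work are solid. World frame = base frame: x ahead of the robot, y to its left, z up, the work surface at z = 0. Lengths are in m, angles in rad, forces in N, time in s.
With the tool pointing down it reaches from about 0.4 to 0.825 m from the base axis. Payload 7 kg.
Tool frame: the origin (TCP) lies on the mounting face of the last link; the fingertips stand 178 mm ahead of it and the grasp point (between the pads) lies 159 mm ahead of it; z points along the fingers, x is the direction in which the jaws open and shut, and the axes are right-handed (so a half turn about z gives the same grasp; the last joint's range is limited). The gripper opens to 88 mm and grips with 3 to 60 N. Pads are 19 mm wide; open, the fingers measure 130 mm over their backs; the gripper's body (78 mm by 193 mm) begins 47 mm behind the grasp point.
Start: joints at [-0.94, 0.359, 0.012, 0, -1.224, -0.288], TCP at [0.227, -0.636, 0.405] pointing down, gripper open.
Joint ranges: [-3.07, 3.07], [-1.43, 2.12], [-1.02, 1.25], [-3.03, 1.67], [-3.05, -0], [-3.03, 3.03]. Speed limits (rad/s): [2.39, 2.39, 3.01, 3.14, 3.14, 3.14].

### API

Orientations are given as a unit quaternion [w, x, y, z].
In Python, from workcell import telemetry, vision, ctrl gives the robot as it stands.
- The arm moves only by the tool send_rows, never from a script. Its argument "motion" is a list that holds one entry, the list of rows, each a list of 6 numbers: the shift along the tool's x, y, z in units of 40 mm (1.0 is 40 mm), then the turn, a rotation vector about the tool's x, y, z in units of 60 degrees (1.0 is 60 degrees). A call has 1 to 12 rows; each row shifts and turns the commanded pose from where the row before left it, along the tool's axes as they then stand; what a row does not reach is not made up. A row lasts 1/12 s, in which the tool goes at most 41.7 mm and 7.16 degrees, less where a joint would pass 70% of its speed; a pose out of reach is approached as far as the arm can. A call with a number of a shift or a turn outside -1 to 1 is refused whole. A call with a gripper value outside its range is refused whole. "gripper" is the opening, from 0 (shut) to 1 (fully open), set as the call begins (left out, the last holds). The fingers move at their own pace and stop on an object; "force" is the grip in N (left out, the last holds). Time passes only in rows, so rows that do not move let the fingers close. It gives the time, the measured TCP pose, the force and the opening at its end, in the units of the state.
- telemetry.get_state(): the state, without advancing time (a new reading comes with each control period).
- vision.grab_frame(name): name is "scene" or "top" or "wrist"; returns (picture, depth): 480x640x3 uint8, red, green, blue; 480x640 float32, m along the optical axis (not along the pixel's ray), 0 where there is no reading.
- vision.camera_params(name): a dict with "K" (3x3 intrinsics, pixels), "R" (3x3) and "t" (3): a world point X has camera coordinates R X + t; the wrist camera has in their place "mount" (4x4, takes a point from camera to tool coordinates, whose origin is the TCP and whose axes are the tool frame's). Camera axes: x right, y down, z forward; pixel columns grow to the right and rows downward; lengths in m; the calibration is good to about 2 mm. The wrist camera is an equidistant fisheye: a pixel r from the principal point sees the ray r / f radians off the axis. A picture is of the moment at which its call begins: read the wrist's pose just before it. camera_params takes no time and is no camera call.
- ctrl.sign_off(): hands the job in, once; it reports no verdict.
The state is a dict: "t": time; "joints": joint angles; "joint_velocities": joint speeds; "effort": joint torques, N m; "tool_pos": TCP position; "ee_rot": TCP orientation; "wrist_force": force on the tool from outside, world axes, zero at the start; "moment": the same for the moment, N m; "opening": finger opening in m.
Only numpy, scipy, OpenCV 4.12 (cv2) and the standard library are available. Lean on these libraries where they do the work, as an engineer would, in place of code of your own. Each camera call takes 0.05 s, during which the arm holds its last target. There are 200 camera calls.

## Working session

There is one attempt and no reset: what is moved stays moved. The work goes in short steps, Python scripts to look and compute and a tool call to move; the robot and the scene stay as the last step left them, time stands still between calls to the robot, and variables do not carry over. Pictures are saved under pics/ and viewed, about 8 in all and at most 12, crops included, and the job is handed in when it is done.

Besides the shell and the picture viewer there is one more tool, called after "Call:" by a JSON object that holds its "api" and its "payload". send_rows: Moves the arm, as the interface text tells. Shifts and turns lie within -1 to 1; 1 stands for 40 mm of shift or 60 degrees of turn. Its arguments: {"type":"object","properties":{"motion":{"type":"array","items":{"type":"array","items":{"type":"array","items":{"type":"number"}}}},"gripper":{"type":"number"},"force":{"type":"number"}},"required":["motion"]}

```bash
ls; mkdir -p pics; python3 - <<'E'
from workcell import telemetry, vision
import cv2,numpy as np
print(telemetry.get_state())
for n in("scene","top"):
    p,d=vision.grab_frame(n); cv2.imwrite(f"pics/{n}0.png",p[:,:,::-1]); np.savez(f"{n}0.npz",p=p,d=d); c=vision.camera_params(n); print(n,c)
print(vision.camera_params("wrist"))
E
```

```text
pics
{'t': 0.0, 'joints': array([-9.39927471e-01,  3.59376810e-01,  1.10525220e-02, -3.54213819e-04,
       -1.22409743e+00, -2.88114698e-01]), 'joint_velocities': array([-0.00224394, -0.00123837,  0.00023597,  0.00183705,  0.00191658,
       -0.00076649]), 'effort': array([ 1.08488846e-04, -5.82706475e+01,  2.93060589e+01,  6.99741259e+00,
        6.76023628e-03, -2.32443081e-04]), 'tool_pos': array([ 0.22679606, -0.63554605,  0.40372547]), 'ee_rot': array([-7.16601781e-04,  5.76207792e-01,  8.17302815e-01,  4.17953349e-04]), 'wrist_force': array([ 0.54480544, -0.44781693,  1.30491627]), 'moment': array([-0.03418277, -0.00521385, -0.03547684]), 'opening': 0.08779651307221138}
scene {'K': array([[443.4202497 ,   0.        , 321.95001643],
       [  0.        , 443.4202497 , 244.07626838],
       [  0.        ,   0.        ,   1.        ]]), 'R': array([[-0.7333285 , -0.67987383,  0.00093888],
       [-0.29527663,  0.31724805, -0.90120219],
       [ 0.61240592, -0.66115448, -0.43339789]]), 't': array([0.37349626, 0.30952153, 0.70695528])}
top {'K': array([[498.50826389,   0.        , 312.70461409],
       [  0.        , 498.50826389, 238.91094808],
       [  0.        ,   0.        ,   1.        ]]), 'R': array([[-0.0191102 , -0.99968968,  0.01597964],
       [-0.98423766,  0.01599952, -0.17612566],
       [ 0.17581534, -0.01909356, -0.98423798]]), 't': array([-0.03412581,  0.55370886,  0.95923879])}
{'K': array([[371.64829954,   0.        , 313.21610906],
       [  0.        , 371.64829954, 240.36808537],
       [  0.        ,   0.        ,   1.        ]]), 'mount': array([[ 9.99999044e-01, -9.92032697e-04,  9.63144144e-04,
         6.31110254e-04],
       [ 7.19641634e-04,  9.68223483e-01,  2.50085523e-01,
        -6.67517219e-02],
       [-1.18063179e-03, -2.50084591e-01,  9.68223272e-01,
         1.95137575e-02],
       [ 0.00000000e+00,  0.00000000e+00,  0.00000000e+00,
         1.00000000e+00]])}
```

View pics/scene0.png

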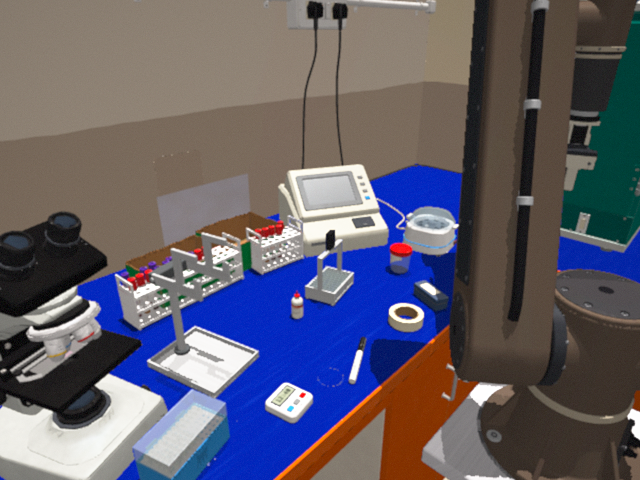

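View pics/top0.png

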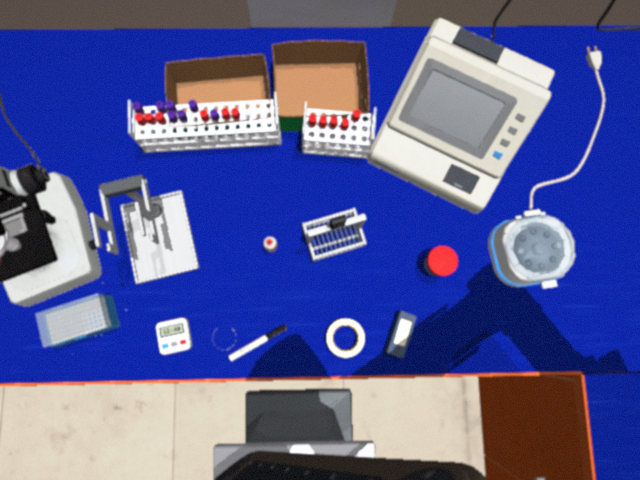

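The scene view shows the carrier at (330,275), the dropper at (297,305), the stand at (200,310) and the cup at (400,258). In the top view the carrier grip is near (337,222), the tray centre near (160,238) and the hooks at about (105,235) and (140,190).

```bash
cat > h.py <<'E'
import numpy as np,cv2
from workcell import vision
def cloud(n,p,d,c=None):
    c=c or vision.camera_params(n);K=c["K"];v,u=np.mgrid[:480,:640]
    X=np.stack([(u-K[0,2])/K[0,0]*d,(v-K[1,2])/K[1,1]*d,d],-1)
    W=(X-c["t"])@c["R"]; W[d==0]=np.nan; return W
def load(n,k): 
    f=np.load(f"{n}{k}.npz"); return f["p"],f["d"]
def rect(P):
    r=cv2.minAreaRect(P[:,:2].astype(np.float32)*1000); return [np.round(x,1) for x in r]
E
python3 - <<'E'
from h import *
for n in("top","scene"):
    p,d=load(n,0);W=cloud(n,p,d);x,y,z=np.moveaxis(W,-1,0)
    print(n,"tabz",np.nanmedian(z[np.abs(z)<.03]))
    for nm,ctr,r,bands in(("carrier",(.53,-.05),.12,[(.005,.03),(.1,.122),(.125,.155),(.155,.18)]),("stand",(.55,.3),.2,[(.004,.025),(.17,.21),(.21,.275)]),("drop",(.53,.09),.05,[(.03,.08)]),("cup",(.5,-.25),.08,[(.05,.08)])):
        for b in bands:
            m=(np.hypot(x-ctr[0],y-ctr[1])<r)&(z>b[0])&(z<b[1]);P=W[m]
            if len(P)>5:print(nm,b,len(P),P.min(0).round(3),P.max(0).round(3),np.median(P,0).round(3),rect(P))
p,_=load("top",0);a=cv2.resize(p[150:310,80:380],None,fx=2.6,fy=2.6,interpolation=cv2.INTER_CUBIC);cv2.imwrite("pics/c1.png",a[:,:,::-1])
E
```

```text
top tabz 0.0008061433168943771
carrier (0.005, 0.03) 666 [ 0.418 -0.169  0.005] [0.643 0.066 0.03 ] [ 0.557 -0.084  0.013] [array([528.9, -43.6]), array([231.7, 224.7]), np.float64(23.4)]
carrier (0.1, 0.122) 286 [ 0.547 -0.143  0.1  ] [ 0.589 -0.032  0.122] [ 0.565 -0.072  0.119] [array([568.2, -87.6]), array([ 13. , 113.8]), np.float64(15.8)]
carrier (0.125, 0.155) 52 [ 0.558 -0.102  0.126] [ 0.569 -0.073  0.155] [ 0.561 -0.085  0.141] [array([562.8, -87. ]), array([29.5,  9.9]), np.float64(84.9)]
carrier (0.155, 0.18) 128 [ 0.558 -0.103  0.155] [ 0.576 -0.074  0.168] [ 0.567 -0.088  0.163] [array([568.2, -87.4]), array([14.4, 29.5]), np.float64(18.6)]
stand (0.004, 0.025) 5061 [0.352 0.102 0.004] [0.747 0.477 0.025] [0.541 0.273 0.007] [array([548.6, 284.3]), array([367.2, 394.4]), np.float64(84.8)]
stand (0.17, 0.21) 1847 [0.509 0.226 0.17 ] [0.647 0.496 0.21 ] [0.605 0.305 0.198] [array([568. , 362.7]), array([132.3, 261.3]), np.float64(6.8)]
stand (0.21, 0.275) 904 [0.495 0.227 0.21 ] [0.581 0.478 0.268] [0.538 0.305 0.246] [array([536.1, 354.6]), array([ 65.5, 252.6]), np.floa
[... 1023 characters left out ...]
669 0.478 0.025] [0.486 0.276 0.011] [array([490.9, 338.6]), array([301.4, 286.1]), np.float64(12.9)]
stand (0.17, 0.21) 1655 [0.505 0.226 0.17 ] [0.638 0.499 0.21 ] [0.566 0.304 0.192] [array([554. , 368.4]), array([126.5, 265. ]), np.float64(13.8)]
stand (0.21, 0.275) 1802 [0.479 0.227 0.21 ] [0.578 0.497 0.275] [0.518 0.463 0.25 ] [array([523.6, 362.6]), array([ 58.9, 266.8]), np.float64(11.4)]
drop (0.03, 0.08) 109 [0.531 0.04  0.031] [0.556 0.059 0.062] [0.543 0.05  0.042] [array([542.7,  50.6]), array([22.6, 14.2]), np.float64(24.2)]
cup (0.05, 0.08) 254 [ 0.471 -0.329  0.05 ] [ 0.531 -0.268  0.065] [ 0.496 -0.291  0.062] [array([ 501.2, -298.3]), array([58.9, 58.7]), np.float64(30.5)]
```

View pics/c1.png

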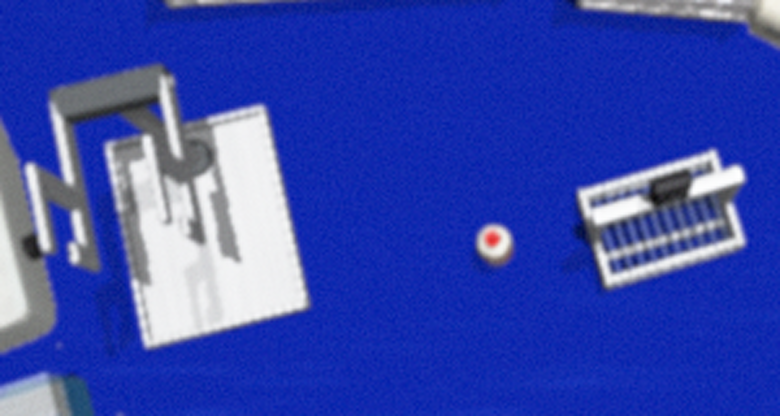

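```bash
python3 - <<'E'
from h import *
for n in("top","scene"):
    p,d=load(n,0);W=cloud(n,p,d);x,y,z=np.moveaxis(W,-1,0)
    g=(p.min(-1)>60)
    m=g&(z>.004)&(z<.022)&(x>.42)&(x<.68)&(y>.17)&(y<.4)
    m=cv2.morphologyEx(m.astype(np.uint8),cv2.MORPH_OPEN,np.ones((3,3)))>0
    P=W[m];r=rect(P);print(n,"tray",len(P),r)
    for lo,hi in((.19,.206),(.225,.275)):
        m=(z>lo)&(z<hi)&(x>.42)&(x<.7)&(y>.2)&(y<.4);P=W[m]
        print(n,"hk",lo,len(P),P.min(0).round(3),P.max(0).round(3),rect(P))
        _,l,s,c=cv2.connectedComponentsWithStats(m.astype(np.uint8))
        for i in range(1,len(s)):
            if s[i,4]>15: Q=W[l==i];print("   ",s[i].tolist(),Q.mean(0).round(3),Q[:,2].min().round(3),Q[:,2].max().round(3),rect(Q))
E
```

```text
top tray 1163 [array([563.7, 312.1]), array([171. , 202.7]), np.float64(13.5)]
top hk 0.19 1115 [0.509 0.226 0.19 ] [0.647 0.33  0.205] [array([578.3, 279.1]), array([125.3,  81. ]), np.float64(13.3)]
    [99, 174, 59, 79, 1115] [0.601 0.284 0.199] 0.19 0.205 [array([578.3, 279.1]), array([125.3,  81. ]), np.float64(13.3)]
top hk 0.225 513 [0.509 0.227 0.225] [0.58  0.314 0.268] [array([544.5, 270.9]), array([56.3, 79.1]), np.float64(13.5)]
    [134, 202, 13, 34, 237] [0.556 0.235 0.257] 0.226 0.268 [array([552.6, 235.7]), array([55.7,  7. ]), np.float64(13.5)]
    [90, 213, 15, 34, 276] [0.54  0.305 0.256] 0.225 0.268 [array([536.2, 305.4]), array([56.3,  7.4]), np.float64(14.3)]
scene tray 1090 [array([570.1, 277.8]), array([173.7, 132.9]), np.float64(13.2)]
scene hk 0.19 773 [0.506 0.226 0.19 ] [0.638 0.331 0.206] [array([576., 279.]), array([126.4,  80.8]), np.float64(13.8)]
    [148, 261, 54, 34, 517] [0.58  0.31  0.196] 0.19 0.206 [array([574.6, 312.6]), array([ 50.9, 132.9]), np.float64(81.5)]
    [181, 260, 49, 16, 256] [0.566 0.242 0.196] 0.19 0.206 [array([576.1, 243.7]), array([109.5,  14.3]), np.float64(18.2)]
scene hk 0.225 636 [0.506 0.227 0.225] [0.578 0.315 0.263] [array([542.1, 270.8]), array([56.8, 80.4]), np.float64(13.1)]
    [201, 233, 26, 22, 301] [0.555 0.239 0.249] 0.225 0.263 [array([550.4, 236. ]), array([56.3,  9. ]), np.float64(13.6)]
    [170, 249, 27, 22, 335] [0.538 0.309 0.25 ] 0.225 0.263 [array([533.8, 306.1]), array([56.8,  8.2]), np.float64(12.2)]
```

Stand origin is about (0.541, 0.270) at yaw 13.5°. The carrier bar is about (0.566, -0.087) at yaw 15.8°. I'll turn the tool so its x axis is at yaw 195.8°, then travel to a point above the grip.

Call:
{"api": "send_rows", "payload": {"motion": [[[0, 0, 0, 0, 0, -0.119], [0, 0, 0, 0, 0, -0.119], [0, 0, 0, 0, 0, -0.119], [0, 0, 0, 0, 0, -0.119], [0, 0, 0, 0, 0, -0.119], [0, 0, 0, 0, 0, -0.119], [0, 0, 0, 0, 0, -0.119], [0, 0, 0, 0, 0, -0.119], [0, 0, 0, 0, 0, -0.119], [0, 0, 0, 0, 0, -0.119], [0, 0, 0, 0, 0, -0.119], [0, 0, 0, 0, 0, -0.119]]], "gripper": 1}}

```text
t: 1.1
tool_pos: [0.2268, -0.6356, 0.4041]
ee_rot: [-0.0, -0.136, 0.991, 0.0]
wrist_force: [-0.3, -0.3, 0.3]
opening: 0.0878
```

Call:
{"api": "send_rows", "payload": {"motion": [[[-0.59, 0.55, 0, 0, 0, 0], [-0.59, 0.55, 0, 0, 0, 0], [-0.59, 0.55, 0, 0, 0, 0], [-0.59, 0.55, 0, 0, 0, 0], [-0.59, 0.55, 0, 0, 0, 0], [-0.59, 0.55, 0, 0, 0, 0], [-0.59, 0.55, 0, 0, 0, 0], [-0.59, 0.55, 0, 0, 0, 0], [-0.59, 0.55, 0, 0, 0, 0], [-0.59, 0.55, 0, 0, 0, 0]]]}}

```text
t: 1.93
tool_pos: [0.3967, -0.3597, 0.4045]
ee_rot: [-0.0, -0.133, 0.991, 0.0]
wrist_force: [0.9, 0.1, 1.3]
opening: 0.0872
```

Call:
{"api": "send_rows", "payload": {"motion": [[[-0.59, 0.55, 0, 0, 0, 0], [-0.59, 0.55, 0, 0, 0, 0], [-0.59, 0.55, 0, 0, 0, 0], [-0.59, 0.55, 0, 0, 0, 0], [-0.59, 0.55, 0, 0, 0, 0], [-0.59, 0.55, 0, 0, 0, 0], [-0.59, 0.55, 0, 0, 0, 0], [-0.59, 0.55, 0, 0, 0, 0], [-0.59, 0.55, 0, 0, 0, 0], [-0.59, 0.55, 0, 0, 0, 0], [0, 0, 0, 0, 0, 0], [0, 0, 0, 0, 0, 0]]]}}

```text
t: 2.93
tool_pos: [0.5664, -0.0851, 0.4039]
ee_rot: [-0.001, -0.134, 0.991, 0.0]
wrist_force: [0.4, -0.8, -0.9]
opening: 0.0873
```

```bash
cat >> h.py <<'E'
from workcell import telemetry
from scipy.spatial.transform import Rotation as Ro
def wrist():
    s=telemetry.get_state();p,d=vision.grab_frame("wrist");c=vision.camera_params("wrist");K=c["K"]
    v,u=np.mgrid[:480,:640];a=(u-K[0,2])/K[0,0];b=(v-K[1,2])/K[1,1];r=np.hypot(a,b)+1e-9
    k=np.tan(np.minimum(r,1.45))/r; X=np.stack([a*k*d,b*k*d,d],-1); M=c["mount"]
    T=X@M[:3,:3].T+M[:3,3]; R=Ro.from_quat(np.roll(s["ee_rot"],-1)).as_matrix()
    W=T@R.T+s["tool_pos"]; W[d==0]=np.nan;T[d==0]=np.nan; return s,p,d,T,W
E
python3 - <<'E'
from h import *
s,p,d,T,W=wrist();cv2.imwrite("pics/w1.png",p[:,:,::-1])
x,y,z=np.moveaxis(W,-1,0); print(s["tool_pos"],Ro.from_quat(np.roll(s["ee_rot"],-1)).as_matrix().round(3).tolist())
for b in((.158,.172),(.105,.125),(.025,.045)):
    m=(np.hypot(x-.566,y+.087)<.09)&(z>b[0])&(z<b[1])
    m=cv2.morphologyEx(m.astype(np.uint8),cv2.MORPH_OPEN,np.ones((3,3)))>0
    P=W[m];print(b,len(P),np.median(P,0).round(4),rect(P),"tool",rect(T[m]))
E
```

```text
[ 0.56643729 -0.08511846  0.40388336] [[-0.964, -0.267, -0.001], [-0.267, 0.964, -0.0], [0.001, 0.0, -1.0]]
(0.158, 0.172) 1012 [ 0.5681 -0.0892  0.1639] [array([567.9, -87.8]), array([13.9, 30.2]), np.float64(15.8)] tool [array([-1. , -3.1]), array([30.2, 13.9]), np.float64(89.7)]
(0.105, 0.125) 1386 [ 0.5742 -0.1115  0.1193] [array([567.7, -89. ]), array([ 11.8, 110.3]), np.float64(16.1)] tool [array([-0.6, -4.1]), array([110.3,  11.8]), np.float64(89.3)]
(0.025, 0.045) 3107 [ 0.572  -0.0765  0.0334] [array([567.8, -87.4]), array([ 79.6, 114. ]), np.float64(15.9)] tool [array([-1.1, -2.7]), array([114. ,  79.6]), np.float64(89.5)]
```

View pics/w1.png

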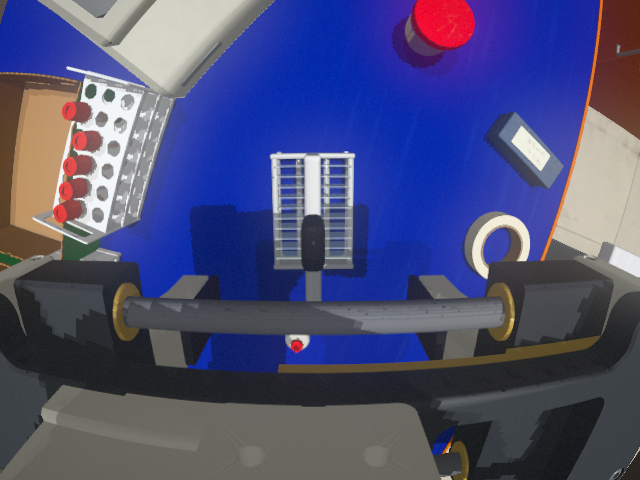

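The wrist view shows the carrier centred under the gripper, with the grip block at (313,243) and the bar vertical in the picture. The offset is only -1 mm in tool x and -3 mm in tool y, with 0.4° of yaw to correct. Next I descend and grip.

Call:
{"api": "send_rows", "payload": {"motion": [[[-0.025, -0.075, 0, 0, 0, -0.007], [0, 0, 0.5, 0, 0, 0], [0, 0, 0.5, 0, 0, 0], [0, 0, 0.5, 0, 0, 0], [0, 0, 0.5, 0, 0, 0], [0, 0, 0.4, 0, 0, 0], [0, 0, 0.15, 0, 0, 0], [0, 0, 0, 0, 0, 0], [0, 0, 0, 0, 0, 0]]]}}

```text
t: 3.73
tool_pos: [0.5677, -0.0899, 0.3032]
ee_rot: [0.0, -0.137, 0.991, -0.0]
wrist_force: [0.4, 0.6, 0.3]
opening: 0.0872
```

Call:
{"api": "send_rows", "payload": {"motion": [[[0, 0, 0, 0, 0, 0], [0, 0, 0, 0, 0, 0], [0, 0, 0, 0, 0, 0], [0, 0, 0, 0, 0, 0], [0, 0, 0, 0, 0, 0], [0, 0, 0, 0, 0, 0], [0, 0, 0, 0, 0, 0], [0, 0, 0, 0, 0, 0], [0, 0, 0, 0, 0, 0], [0, 0, 0, 0, 0, 0], [0, 0, 0, 0, 0, 0], [0, 0, 0, 0, 0, 0]]], "gripper": 0, "force": 30}}

```text
t: 4.73
tool_pos: [0.5676, -0.0893, 0.3026]
ee_rot: [-0.0, -0.137, 0.991, -0.0]
wrist_force: [1.7, -0.0, -1.5]
opening: 0.0138
```

Gripped at an opening of 13.8 mm. Now I lift it 119 mm.

Call:
{"api": "send_rows", "payload": {"motion": [[[0, 0, -0.1, 0, 0, 0], [0, 0, -0.25, 0, 0, 0], [0, 0, -0.4, 0, 0, 0], [0, 0, -0.5, 0, 0, 0], [0, 0, -0.5, 0, 0, 0], [0, 0, -0.5, 0, 0, 0], [0, 0, -0.4, 0, 0, 0], [0, 0, -0.25, 0, 0, 0], [0, 0, -0.075, 0, 0, 0], [0, 0, 0, 0, 0, 0.02], [0, 0, 0, 0, 0, 0.018], [0, 0, 0, 0, 0, 0]]]}}

```text
t: 5.73
tool_pos: [0.5673, -0.0892, 0.4204]
ee_rot: [-0.001, -0.116, 0.993, 0.0]
wrist_force: [-0.8, -0.1, -2.6]
opening: 0.014
```

Call:
{"api": "send_rows", "payload": {"motion": [[[0, 0.15, 0, 0, 0, 0], [0, 0.3, 0, 0, 0, 0], [0, 0.5, 0, 0, 0, 0], [0, 0.55, 0, 0, 0, 0], [0, 0.55, 0, 0, 0, 0], [0, 0.55, 0, 0, 0, 0], [0, 0.55, 0, 0, 0, 0], [0, 0.55, 0, 0, 0, 0], [0, 0.55, 0, 0, 0, 0], [0, 0.35, 0, 0, 0, 0], [0, 0.2, 0, 0, 0, 0], [0, 0, 0, 0, 0, 0]]]}}

```text
t: 6.73
tool_pos: [0.5223, 0.0992, 0.4215]
ee_rot: [-0.0, -0.118, 0.993, 0.0]
wrist_force: [-0.1, -0.1, -3.1]
opening: 0.0134
```

Call:
{"api": "send_rows", "payload": {"motion": [[[0.1, 0.1, 0, 0, 0, 0], [0.15, 0.3, 0, 0, 0, 0], [0.15, 0.5, 0, 0, 0, 0], [0.15, 0.6, 0, 0, 0, 0], [0.1, 0.6, 0, 0, 0, 0], [0, 0.6, 0, 0, 0, 0], [0, 0.55, 0, 0, 0, 0], [0, 0.4, 0, 0, 0, 0], [0, 0.25, 0, 0, 0, 0], [0, 0.1, 0, 0, 0, 0], [0, 0, 0, 0, 0, 0], [0, 0, 0, 0, 0, 0]]]}}

```text
t: 7.73
tool_pos: [0.4604, 0.2464, 0.4215]
ee_rot: [-0.0, -0.117, 0.993, -0.0]
wrist_force: [0.1, 0.5, -3.3]
opening: 0.0137
```

```bash
python3 - <<'E'
from h import *
for n in("scene","top"):
    p,d=vision.grab_frame(n);np.savez(f"{n}1.npz",p=p,d=d)
    W=cloud(n,p,d);x,y,z=np.moveaxis(W,-1,0)
    for nm,m in (("plates",(z>.225)&(z<.275)&(x>.49)&(x<.6)&(y>.2)&(y<.4)),("bar",(z>.225)&(z<.245)&(x<.495)&(x>.42)&(y>.17)&(y<.34)),("basket",(z>.1)&(z<.16)&(x<.53)&(x>.38)&(y>.15)&(y<.35))):
        m=m&np.isfinite(z); P=W[m]
        if len(P)>9:print(n,nm,len(P),P.min(0).round(3),P.max(0).round(3),rect(P))
    if n=="scene":
        a=cv2.resize(p[180:420,120:380],None,fx=2.5,fy=2.5);cv2.imwrite("pics/s1.png",a[:,:,::-1])
    else: cv2.imwrite("pics/t1.png",cv2.resize(p[150:310,60:280],None,fx=3,fy=3)[:,:,::-1])
s,p,d,T,W=wrist();np.savez("wr1.npz",p=p,T=T,W=W);x,y,z=np.moveaxis(W,-1,0);print(s["tool_pos"],s["ee_rot"])
for nm,m in (("plates",(z>.225)&(z<.275)&(x>.49)&(x<.6)&(y>.2)&(y<.4)),("bar",(z>.22)&(z<.25)&(x<.495)&(x>.42)&(y>.17)&(y<.34)),("basket",(z>.1)&(z<.16)&(x<.53)&(x>.38)&(y>.15)&(y<.35))):
    P=W[m]
    if len(P)>9:print("wrist",nm,len(P),P.min(0).round(3),P.max(0).round(3),rect(P))
E
```

```text
scene plates 603 [0.506 0.232 0.225] [0.58  0.315 0.263] [array([542.8, 271.6]), array([56.4, 80.3]), np.float64(15.0)]
scene bar 364 [0.436 0.19  0.225] [0.477 0.304 0.245] [array([455.9, 247. ]), array([ 39.3, 115.4]), np.float64(2.1)]
scene basket 2768 [0.406 0.184 0.116] [0.51  0.313 0.16 ] [array([458.5, 247.7]), array([ 81.2, 117.4]), np.float64(13.9)]
top plates 238 [0.526 0.227 0.225] [0.58  0.244 0.268] [array([552.6, 235.6]), array([55. ,  6.7]), np.float64(13.3)]
top bar 211 [0.46  0.19  0.225] [0.479 0.241 0.245] [array([468.9, 215.4]), array([15.3, 50. ]), np.float64(6.4)]
top basket 1581 [0.41  0.182 0.121] [0.513 0.299 0.159] [array([461. , 246.8]), array([ 79.9, 116.9]), np.float64(13.6)]
[0.46053911 0.24611004 0.42163362] [-8.94150877e-05 -1.16709949e-01  9.93166029e-01 -1.34017105e-04]
wrist plates 2847 [0.525 0.227 0.225] [0.58  0.311 0.266] [array([544. , 269.5]), array([56.5, 76. ]), np.float64(13.5)]
wrist bar 2817 [0.445 0.191 0.222] [0.481 0.24  0.25 ] [array([468.3, 215. ]), array([36.9, 47.2]), np.float64(13.6)]
wrist basket 8025 [0.42  0.183 0.12 ] [0.512 0.279 0.156] [array([464.3, 231.4]), array([79.6, 83.6]), np.float64(13.4)]
```

View pics/s1.png

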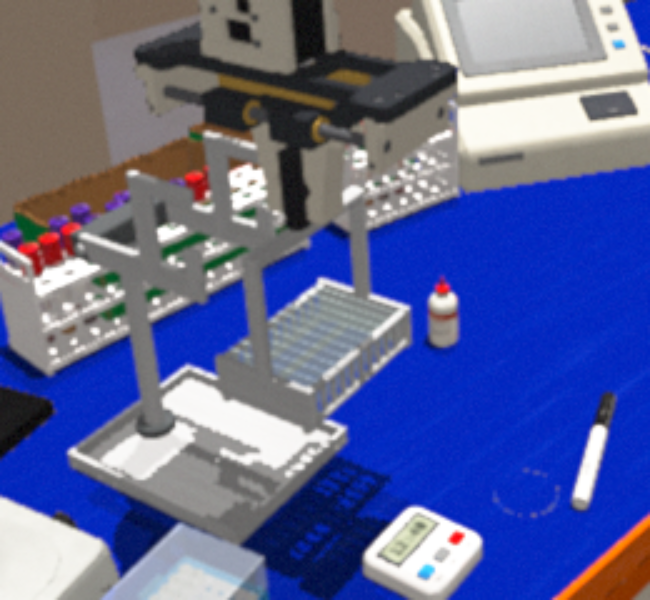

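The carrier hangs level in front of the hooks, and both cameras put it 85 mm short of the seat in stand x and 4 mm off in y. I insert it slowly, in two halves.

Call:
{"api": "send_rows", "payload": {"motion": [[[0, 0.09, 0, 0, 0, 0], [-0.1, 0, 0, 0, 0, 0], [-0.17, 0, 0, 0, 0, 0], [-0.17, 0, 0, 0, 0, 0], [-0.17, 0, 0, 0, 0, 0], [-0.17, 0, 0, 0, 0, 0], [-0.17, 0, 0, 0, 0, 0], [-0.1, 0, 0, 0, 0, 0], [0, 0, 0, 0, 0, 0], [0, 0, 0, 0, 0, 0]]]}}

```text
t: 8.72
tool_pos: [0.5006, 0.2603, 0.4213]
ee_rot: [-0.0, -0.117, 0.993, -0.0]
wrist_force: [-0.4, -0.9, -2.0]
opening: 0.014
```

Call:
{"api": "send_rows", "payload": {"motion": [[[-0.08, 0, 0, 0, 0, 0], [-0.12, 0, 0, 0, 0, 0], [-0.16, 0, 0, 0, 0, 0], [-0.16, 0, 0, 0, 0, 0], [-0.16, 0, 0, 0, 0, 0], [-0.16, 0, 0, 0, 0, 0], [-0.12, 0, 0, 0, 0, 0], [-0.08, 0, 0, 0, 0, 0], [-0.04, 0, 0, 0, 0, 0], [0, 0, 0, 0, 0, 0], [0, 0, 0, 0, 0, 0]]]}}

```text
t: 9.63
tool_pos: [0.5423, 0.2703, 0.4215]
ee_rot: [-0.0, -0.117, 0.993, -0.0]
wrist_force: [-0.2, -0.2, -3.2]
opening: 0.0139
```

```bash
python3 - <<'E'
from h import *
for n in("scene","top"):
    p,d=vision.grab_frame(n)
    W=cloud(n,p,d);x,y,z=np.moveaxis(W,-1,0)
    m=(z>.1)&(z<.155)&(x<.65)&(x>.44)&(y>.17)&(y<.36)&np.isfinite(z)
    m=cv2.morphologyEx(m.astype(np.uint8),cv2.MORPH_OPEN,np.ones((3,3)))>0;P=W[m]
    print(n,len(P),P.min(0).round(3),P.max(0).round(3),rect(P))
    if n=="scene":cv2.imwrite("pics/s2.png",cv2.resize(p[200:400,130:330],None,fx=3,fy=3)[:,:,::-1])
s,p,d,T,W=wrist();cv2.imwrite("pics/w2.png",p[:,:,::-1]);print(s["tool_pos"],s["ee_rot"],s["wrist_force"])
E
```

```text
scene 2522 [0.487 0.207 0.11 ] [0.629 0.336 0.155] [array([565.8, 277.6]), array([133. , 117.5]), np.float64(13.8)]
top 1212 [0.501 0.207 0.1  ] [0.634 0.306 0.155] [array([570.8, 265.9]), array([131.2,  93.7]), np.float64(12.3)]
[0.54219677 0.27028101 0.42175033] [ 1.26101164e-05 -1.17240384e-01  9.93103565e-01  4.13640620e-05] [-0.54910841 -0.01705538 -3.19032828]
```

View pics/s2.png

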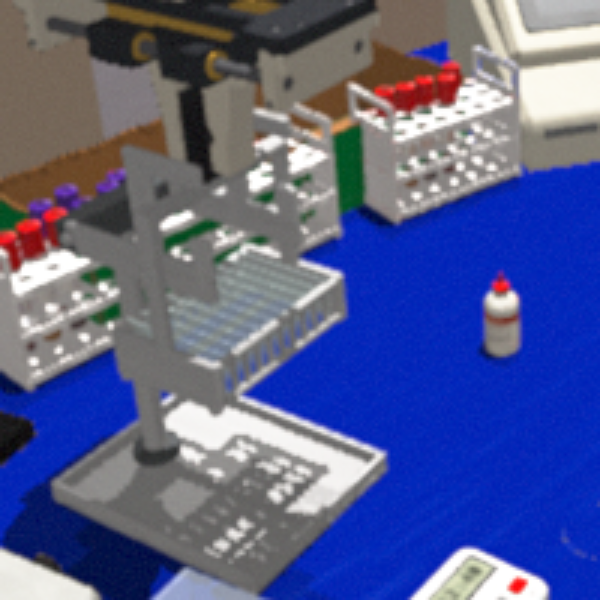

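View pics/w2.png

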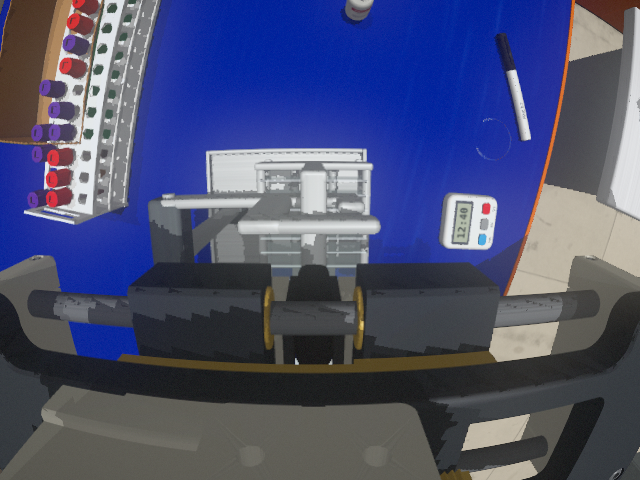

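In the wrist view the bar (column 313) passes under the near jaw (columns 240–380), which puts it within about 1 mm of the throat centre. In the scene view the legs are outside the plates. Now I lower it.

Call:
{"api": "send_rows", "payload": {"motion": [[[0, 0, 0.05, 0, 0, 0], [0, 0, 0.1, 0, 0, 0], [0, 0, 0.1, 0, 0, 0], [0, 0, 0.1, 0, 0, 0], [0, 0, 0.1, 0, 0, 0], [0, 0, 0.1, 0, 0, 0], [0, 0, 0.07, 0, 0, 0], [0, 0, 0.04, 0, 0, 0], [0, 0, 0, 0, 0, 0], [0, 0, 0, 0, 0, 0]]]}}

```text
t: 10.62
tool_pos: [0.5424, 0.2704, 0.3953]
ee_rot: [0.0, -0.117, 0.993, -0.0]
wrist_force: [0.6, -0.0, -2.6]
opening: 0.0138
```

Call:
{"api": "send_rows", "payload": {"motion": [[[0, 0, 0.02, 0, 0, 0], [0, 0, 0.02, 0, 0, 0], [0, 0, 0.02, 0, 0, 0], [0, 0, 0.02, 0, 0, 0], [0, 0, 0, 0, 0, 0], [0, 0, 0, 0, 0, 0]]]}}

```text
t: 11.12
tool_pos: [0.5424, 0.2703, 0.392]
ee_rot: [-0.0, -0.117, 0.993, -0.0]
wrist_force: [0.4, 0.7, -2.4]
opening: 0.0135
```

Still carrying the weight, so I continue in small steps until contact.

Call:
{"api": "send_rows", "payload": {"motion": [[[0, 0, 0.02, 0, 0, 0], [0, 0, 0, 0, 0, 0], [0, 0, 0, 0, 0, 0], [0, 0, 0, 0, 0, 0]]]}}

```text
t: 11.45
tool_pos: [0.5424, 0.2704, 0.3916]
ee_rot: [0.0, -0.117, 0.993, 0.0]
wrist_force: [-0.9, 1.1, -0.2]
opening: 0.0136
```

Call:
{"api": "send_rows", "payload": {"motion": [[[0, 0, 0.02, 0, 0, 0], [0, 0, 0, 0, 0, 0], [0, 0, 0, 0, 0, 0], [0, 0, 0, 0, 0, 0]]]}}

```text
t: 11.78
tool_pos: [0.5424, 0.2703, 0.3915]
ee_rot: [0.0, -0.117, 0.993, 0.0]
wrist_force: [-4.4, -1.2, 5.6]
opening: 0.0136
```

Contact comes at TCP z = 0.3916, the predicted seat height, and the load reverses to +5.6 N. I ease back 0.6 mm and open the fingers partway.

Call:
{"api": "send_rows", "payload": {"motion": [[[0, 0, -0.015, 0, 0, 0], [0, 0, 0, 0, 0, 0], [0, 0, 0, 0, 0, 0], [0, 0, 0, 0, 0, 0], [0, 0, 0, 0, 0, 0], [0, 0, 0, 0, 0, 0], [0, 0, 0, 0, 0, 0], [0, 0, 0, 0, 0, 0], [0, 0, 0, 0, 0, 0], [0, 0, 0, 0, 0, 0]]], "gripper": 0.5}}

```text
t: 12.62
tool_pos: [0.5424, 0.2703, 0.391]
ee_rot: [0.0, -0.117, 0.993, -0.0]
wrist_force: [-1.3, 0.5, -0.3]
opening: 0.0437
```

Call:
{"api": "send_rows", "payload": {"motion": [[[0, 0, -0.1, 0, 0, 0], [0, 0, -0.2, 0, 0, 0], [0, 0, -0.3, 0, 0, 0], [0, 0, -0.4, 0, 0, 0], [0, 0, -0.5, 0, 0, 0], [0, 0, -0.5, 0, 0, 0], [0, 0, -0.4, 0, 0, 0], [0, 0, -0.2, 0, 0, 0], [0, 0, 0, 0, 0, 0], [0, 0, 0, 0, 0, 0]]]}}

```text
t: 13.45
tool_pos: [0.5422, 0.2703, 0.4951]
ee_rot: [0.0, -0.117, 0.993, 0.0]
wrist_force: [0.2, -0.0, -2.1]
opening: 0.0435
```

```bash
python3 - <<'E'
from h import *
for n in("scene","top"):
    p,d=vision.grab_frame(n);W=cloud(n,p,d);x,y,z=np.moveaxis(W,-1,0)
    for b in((.196,.211),(.24,.262)):
        m=(z>b[0])&(z<b[1])&(np.hypot(x-.542,y-.27)<.09)&((p.max(-1)<70)if b[0]>.23 else True);P=W[m]
        if len(P)>5: print(n,b,len(P),P.mean(0).round(3),rect(P))
    for c in((.545,.05),(.502,-.299)):
        m=(np.hypot(x-c[0],y-c[1])<.06)&(z>.03)&(z<.08);P=W[m];print(n,"by",len(P),rect(P))
    if n=="scene":cv2.imwrite("pics/s3.png",cv2.resize(p[200:400,130:330],None,fx=3,fy=3)[:,:,::-1])
s,p,d,T,W=wrist();cv2.imwrite("pics/w3.png",p[:,:,::-1])
E
```

```text
scene (0.196, 0.211) 680 [0.55  0.286 0.202] [array([571.9, 279.2]), array([117.4, 115.6]), np.float64(13.4)]
scene (0.24, 0.262) 112 [0.536 0.272 0.247] [array([529.5, 283.9]), array([18.5, 56.4]), np.float64(34.7)]
scene by 122 [array([543.6,  47.3]), array([24.7, 19. ]), np.float64(40.0)]
scene by 372 [array([ 500. , -296.4]), array([57.7, 58.6]), np.float64(62.7)]
top (0.196, 0.211) 622 [0.587 0.262 0.202] [array([575.9, 267. ]), array([114.6,  90.6]), np.float64(13.5)]
top (0.24, 0.262) 130 [0.542 0.265 0.251] [array([542.9, 266.4]), array([13.4, 21.1]), np.float64(9.4)]
top by 140 [array([548.5,  44.3]), array([25.5, 24.6]), np.float64(61.0)]
top by 748 [array([ 503.7, -299.6]), array([58.3, 58. ]), np.float64(38.3)]
```

View pics/s3.png

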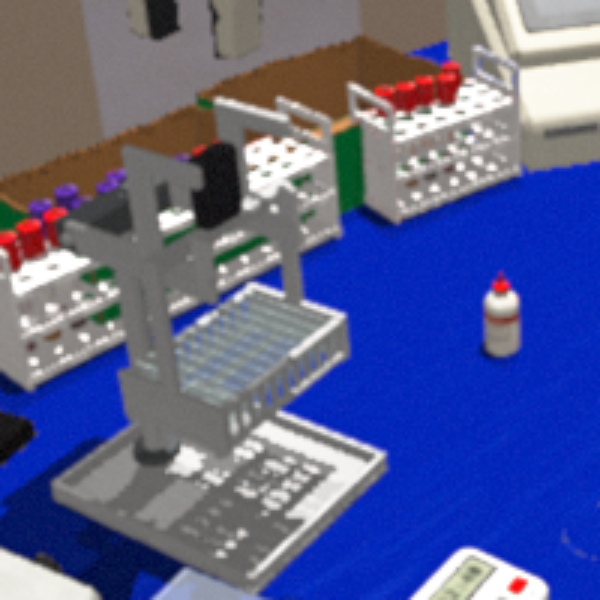

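View pics/w3.png

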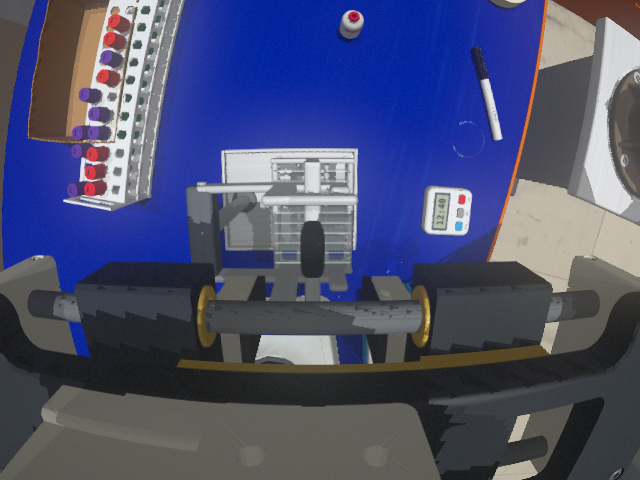

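The bar sits in both throats, with the grip block upright between the plates at (216,185) in the scene crop and the gripper clear above. The dropper and cup are unchanged. I let it settle briefly and hand it in.

Call:
{"api": "send_rows", "payload": {"motion": [[[0, 0, -0.3, 0, 0, 0], [0, 0, 0, 0, 0, 0], [0, 0, 0, 0, 0, 0], [0, 0, 0, 0, 0, 0], [0, 0, 0, 0, 0, 0], [0, 0, 0, 0, 0, 0]]]}}

```text
t: 14.1
tool_pos: [0.5423, 0.2704, 0.5064]
ee_rot: [-0.0, -0.117, 0.993, -0.0]
wrist_force: [1.1, 0.3, 0.7]
opening: 0.0439
```

```bash
python3 - <<'E'
from h import *
from workcell import ctrl
p,d=vision.grab_frame("top");W=cloud("top",p,d);x,y,z=np.moveaxis(W,-1,0)
m=(z>.24)&(z<.262)&(np.hypot(x-.542,y-.27)<.09)&(p.max(-1)<70);print(W[m].mean(0).round(3),rect(W[m]),telemetry.get_state()["t"])
ctrl.sign_off()
E
```

```text
[0.541 0.268 0.251] [array([536.4, 280.4]), array([16.9, 51.9]), np.float64(29.7)] 14.15
the job is handed in; nothing more can be done
```

The carrier is hanging in both hooks of the drain stand, and the job was handed in at about 14 s. I gripped the block across its 14 mm, lifted 119 mm, brought the bar level into the mouths and lowered it into the throats. I then released it and rose clear.

**Seating:** contact came at tool height 0.3916 m, which matches the predicted seat height. After release, the scene and wrist pictures showed the bar in both throats, the legs outside the plates and the carrier upright above the tray.

**Stillness:** the mean position of the dark grip-block pixels in the top view agreed within about 3 mm between the two checks. The rectangle fits around those pixels did not agree: their centres differed by about 15 mm and the angle by about 20°. My dark-pixel selection was rough and I didn't resolve this, so stillness rests on the mean position and the pictures.

**Bystanders:** the dropper stayed at its place in the scene view. The cup measured within 2 mm of its starting position.

**Limits:** the largest wrist force in the readings after each move was about 7 N.

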